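# Fit the tongued cover on the ring case

### The job

Close the open ring case on the bench with its loose wooden cover. With the pin end of the cover held up, angle the cover's tongue into the groove under the steel strip, then lower the cover flat so that both pins come up through its two holes, and let go. Leave the other things on the bench where they are.

Things in the scene. Friction and masses are not known exactly. Their poses are not given: they have to be found in the camera images.
- case: Open wooden case fixed to the bench, 110 x 118 mm, rim 28 mm high, ring dish and block inside. Origin: on the bench, under where the middle of the cover's plate will lie. x points from the groove end (x = -68 mm, nearest the robot) to the pin end (x = +42 mm), y left, z up. Yaw up to 0.3 rad. (Far right a bench lamp's boom rises to x 360, y -460, z 270 mm, world: draw back before swinging past it.)
- groove (a point): Middle of the groove's back, on its floor (level with the rim, 28 mm up), x = -58 mm on the case; axes as the case. The groove is the gap, 11 mm high, between the rim and a steel strip (5 mm thick, parallel to y, top 44 mm above the bench) that overhangs from the end wall. It is open towards +x and at both ends, 11 mm deep from the strip's edge (x = -47 mm) to the wall.
- pin_left (a point): Foot of the brass pin on the +y side, on the rim at x = 28, y = +42 mm of the case. Each pin is 8 mm thick and 12 mm tall, its top 4 mm tapered to 4 mm.
- pin_right (a point): Foot of the other brass pin, at x = 28, y = -42 mm of the case.
- cover_grip (a point): Grasp point of the loose wooden cover (0.2 kg; plate 80 x 110 x 10 mm): middle of the upright grip rib, 40 mm above the cover's underside. The rib is 16 mm thick (cover x), 60 mm long (cover y), across the plate's middle, its top 52 mm above the underside. Cover x points from tongue to holes, z up. Starts flat on the bench, tongue roughly towards the robot, yaw up to 0.4 rad.
- tongue_tip (a point): Middle of the lower edge of the tongue's end, x = -56 mm from the grip, level with the underside; axes as the cover. The tongue is 16 mm long, 100 mm wide, 6 mm thick. With the cover on, this point is about 2 mm (x) from the groove's back, on its floor. With the tongue fully in, the groove allows up to about 0.4 rad of tilt; the holes clear the pins above 0.15 rad.
- hole_left (a point): Lower mouth of the through hole, 12 mm wide, on the +y side: x = 28, y = +42 mm from the grip, at the underside. With the cover on, it is at the foot of the left pin.
- hole_right (a point): Lower mouth of the other through hole, 12 mm wide: x = 28, y = -42 mm from the grip.
- loupe: Black eye loupe standing on its flange, 38 mm wide, 32 mm tall. A bystander, to be left alone. Origin: centre of its underside.
- tin_rear_dark: Dark closed tin, 58 x 87 x 30 mm. A bystander, to be left alone. Origin: centre of its underside.
- pliers_halfround: Bare steel pliers, 47 x 80 x 12 mm. A bystander, to be left alone. Origin: centre of its underside.
- bench_brush: Wooden filings brush, 202 mm long. A bystander, to be left alone. Origin: centre of its underside.
- jar_glass: Small glass jar with a brush in it, 40 mm wide, 83 mm tall. A bystander, to be left alone. Origin: centre of its underside.
- cutters_flush: Small flush cutters, bare steel, 42 x 111 x 12 mm. A bystander, to be left alone. Origin: centre of its underside.

How it is judged:
By the outcome, as a careful person would: the job done as asked, in the order asked, and still so for the second after the job is handed in, with the robot touching nothing.
It also fails if it takes over 54 s, if anything falls off the work surface, if the arm or the gripper's body presses on something with over 40 N, if the wrist force passes 120 N, or if a joint passes its speed limit or range.

### The arm

A 7-joint arm with a two-finger parallel gripper is mounted at the origin on a cart in front of the work surface, level with it; the furniture and walls round the work are solid. World frame = base frame: x ahead of the robot, y to its left, z up, the work surface at z = 0. Lengths are in m, angles in rad, forces in N, time in s.
With the tool pointing down it reaches from about 0.4 to 0.875 m from the base axis. Payload 19.3 kg.
Tool frame: the origin (TCP) lies on the centre line of the jaws, within the pads' length; the fingertips stand 25 mm ahead of it and the grasp point (between the pads) lies 6 mm ahead of it (tips_ahead is the distance from the TCP to the fingertips, in m); z points along the fingers, y is the direction in which the jaws open and shut (so a half turn about z gives the same grasp; the last joint's range is limited). The gripper opens to 85 mm and grips with 20 to 120 N. Pads are 22 mm wide; open, the fingers measure 114 mm over their backs; the gripper's body (76 mm by 85 mm) begins 54 mm behind the grasp point. The pads swing forward as they close: fully open they stand 13 mm farther back than shut.
Start: joints at [1.264, 0.521, -0.036, 1.599, 0.021, 1.021, -0.113], TCP at [0.147, -0.608, 0.256] pointing down, gripper open.
Joint ranges: [-2.91, 2.91], [-0.3, 2.13], [-1.5, 1.42], [0.17, 2.43], [-1.26, 4.41], [0.16, 1.93], [-2.52, 2.52]. Speed limits (rad/s): [1.89, 1.89, 2.39, 2.39, 3.01, 3.01, 3.01].

### API

Orientations are given as [roll, pitch, yaw] about the fixed x, y, z axes, in that order (R = Rz(yaw) Ry(pitch) Rx(roll)).
In Python, from workcell import observe, grab_frame, job_done, outline_of, tips_ahead gives the robot as it stands. The module is installed in compiled form; this text tells all that it offers.
- The arm moves only by the tool move_arm, never from a script. Its argument "motion" is a list of rows, each a list of 2 entries, a list of its own where there are three numbers: the shift along the world's x, y, z in mm, then the turn, a rotation vector about the world's x, y, z in rad. A call has 1 to 12 rows; each row is the pose to reach, as a shift and turn from the pose commanded when the call began; what a row does not reach only later rows make up. A row lasts 1/8 s, in which the tool goes at most 62.5 mm and 10.7 degrees, less where a joint would pass 70% of its speed; a pose out of reach is approached as far as the arm can. A call with a gripper value outside its range is refused whole. "jaw" is the finger opening in mm, from 0 to 85.4, set as the call begins (left out, the last holds). The fingers move at their own pace and stop on an object; "grip_force" is the grip in N (left out, the last holds). Time passes only in rows, so rows that repeat a pose let the fingers close. It gives the time, the measured TCP pose, the force and the opening at its end, in the units of the state.
- observe(): the state, without advancing time (a new reading comes with each control period).
- grab_frame(name): name is "scene" or "top"; returns a dict with "frame" (400x640x3 uint8, red, green, blue), "fx", "fy", "cx", "cy" (pixels), "dist" ([k1, k2, p1, p2, k3] as OpenCV has them; the pictures are not rectified), "T" (4x4, takes a point from camera to world coordinates). Camera axes: x right, y down, z forward; pixel columns grow to the right and rows downward; lengths in m; the calibration is good to about 2 mm. A picture is of the moment at which its call begins. There is no depth.
- job_done(): hands the job in, once; it reports no verdict.
Trained networks look in the newest picture that a camera, given by its name, has taken for a name from the list of things; names that differ only in an ending like _2 or _b are one class to them, and where a whole thing is asked for, a point or a joint stands for the part that bears it (a point fixed in the world has none). Each returns a list of dicts, best first, with "score" (0 to 1); they miss things now and then, are a little off and sometimes report something else, mostly with a low value. They report only what shows in the picture. A call takes as long as a camera call.
- outline_of(label, camera): "pixels" (400x640 bool, what is visible of it) and "pixel" ([column, row] in pixels, amid what is visible of it).
The state is a dict: "clock": time; "qpos": joint angles; "qd": joint speeds; "joint_efforts": joint torques, N m; "position": TCP position; "tool_rot": TCP orientation; "force": force on the tool from outside, world axes, zero at the start; "moment": the same for the moment, N m; "grip_width": finger opening in m.
Only numpy, scipy, OpenCV 4.12 (cv2) and the standard library are available. Lean on these libraries where they do the work, as an engineer would, in place of code of your own. Each camera call takes 0.05 s, during which the arm holds its last target.

## Working session

There is one attempt and no reset: what is moved stays moved. The work goes in short steps, Python scripts to look and compute and a tool call to move; the robot and the scene stay as the last step left them, time stands still between calls to the robot, and variables do not carry over. Pictures are saved under pics/ and viewed, and the job is handed in when it is done.

Besides the shell and the picture viewer there is one more tool, called as a command line: name --argument value ..., lists and objects as JSON in quotes. move_arm: Moves the arm, as the interface text tells. Its arguments: {"type":"object","properties":{"motion":{"type":"array"},"jaw":{"type":"number"},"grip_force":{"type":"number"}},"required":["motion"]}

```bash
mkdir -p pics; ls
python3 - <<'E'
from workcell import *
import cv2, numpy as np, json
s=observe(); print(s)
print(tips_ahead if not callable(tips_ahead) else tips_ahead())
for n in ("scene","top"):
    f=grab_frame(n); cv2.imwrite(f"pics/{n}0.png",f["frame"][:,:,::-1]); print(n,f["fx"],f["fy"],f["cx"],f["cy"],f["dist"],np.array(f["T"]).round(4).tolist())
    for l in ["case","groove","pin_left","pin_right","cover_grip","tongue_tip","hole_left","hole_right"]:
        print(l,[(round(d["score"],2),d["pixel"],int(d["pixels"].sum())) for d in outline_of(l,n)][:3])
E
```

```text
pics
{'clock': 0.0, 'qpos': array([ 1.26382542,  0.52201329, -0.03633275,  1.60000031,  0.02118235,
        1.02109296, -0.11281314]), 'qd': array([-1.12614615e-04, -1.58547507e-03,  1.10057814e-03, -1.29821513e-03,
        1.03307655e-03, -2.67433419e-05, -1.34313895e-03]), 'joint_efforts': array([-1.19516029e-03, -9.27091670e+01,  1.97974026e+00, -3.69934058e+01,
        1.78511767e-02,  8.08464159e-03, -9.64827927e-05]), 'position': array([ 0.14650473, -0.60727102,  0.25572885]), 'tool_rot': array([-3.14046472e+00,  6.27907505e-05,  2.36743099e-01]), 'force': array([-0.38645909, -0.68979783,  0.18930106]), 'moment': array([ 0.02070573, -0.06565269,  0.0511796 ]), 'grip_width': 0.08541721640594911}
0.025
scene 433.4000989134323 433.4000989134323 313.932048427478 201.8291116623363 [-0.00932929  0.          0.          0.          0.        ] [[-0.6915, -0.379, 0.615, -0.0116], [-0.7224, 0.3714, -0.5833, 0.6755], [-0.0073, -0.8476, -0.5306, 0.5206], [0.0, 0.0, 0.0, 1.0]]
case [(0.93, [266.2, 274.5], 3901), (0.48, [209.5, 246.1], 201), (0.28, [356.1, 219.3], 1604)]
groove [(0.79, [267.8, 275.0], 4027)]
pin_left [(0.62, [266.2, 277.0], 4061)]
pin_right [(0.89, [266.7, 271.4], 4022)]
cover_grip [(0.82, [356.0, 218.2], 1566)]
tongue_tip [(0.84, [357.9, 217.7], 1538)]
hole_left [(0.85, [358.4, 217.3], 1610)]
hole_right [(0.76, [359.2, 220.1], 1623)]
top 363.2200663628943 363.2200663628943 319.6951549353694 195.18843265406622 [0.01139443 0.         0.         0.         0.        ] [[0.0279, -0.9764, 0.2142, 0.3793], [-0.9996, -0.0285, -0.0, 0.1631], [0.0061, -0.2141, -0.9768, 0.9574], [0.0, 0.0, 0.0, 1.0]]
case [(0.82, [249.4, 241.9], 2028)]
groove [(0.78, [251.9, 238.4], 2077)]
pin_left [(0.84, [249.0, 237.5], 2064)]
pin_right [(0.77, [245.5, 240.7], 2039)]
cover_grip [(0.97, [349.5, 235.0], 1590)]
tongue_tip [(0.75, [349.8, 237.2], 1549)]
hole_left [(0.96, [351.1, 238.4], 1374)]
hole_right [(0.94, [346.0, 242.5], 1534)]
```

Run:
```python
import cv2
a=cv2.imread("pics/scene0.png"); b=cv2.imread("pics/top0.png")
cv2.imwrite("pics/sc_crop.png",cv2.resize(a[170:340,180:430],None,fx=3.2,fy=3.2,interpolation=cv2.INTER_CUBIC))
cv2.imwrite("pics/top_crop.png",cv2.resize(b[180:300,200:400],None,fx=4,fy=4,interpolation=cv2.INTER_CUBIC))
```

```text
(no output)
```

View pics/scene0.png

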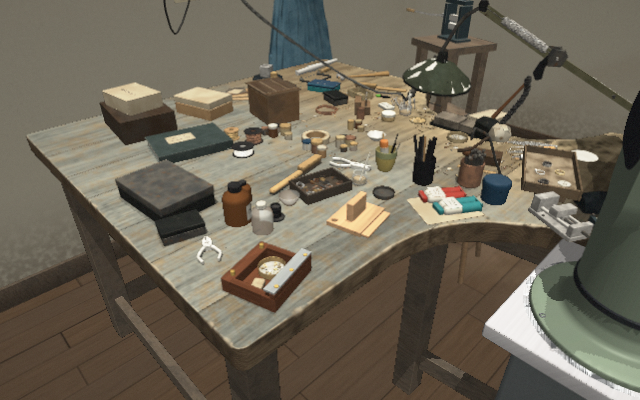

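View pics/top0.png

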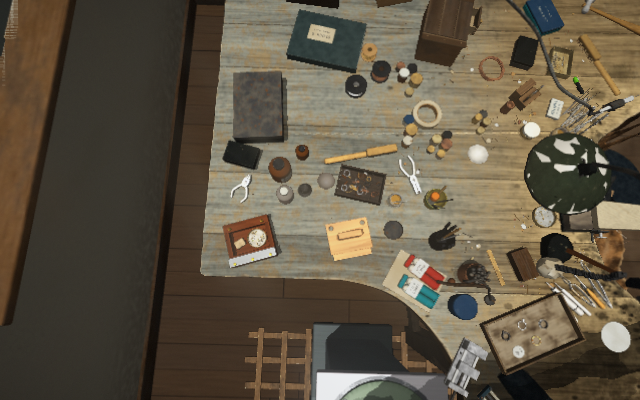

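View pics/sc_crop.png

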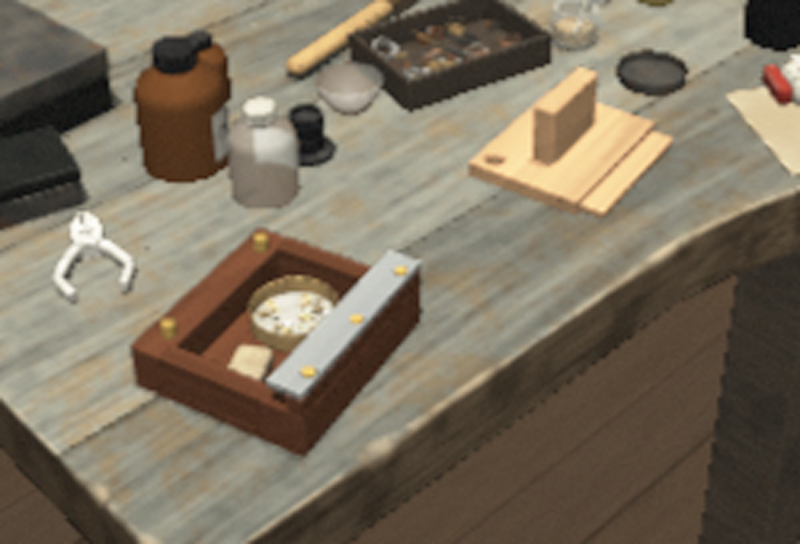

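View pics/top_crop.png

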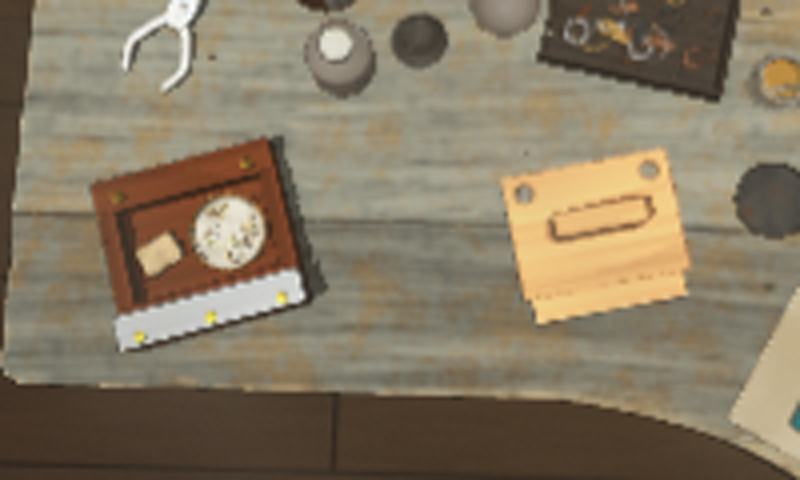

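```bash
cat > h.py <<'E'
import numpy as np, cv2
from scipy.optimize import least_squares
CAM={"scene":dict(f=433.4001,cx=313.932,cy=201.8291,d=[-0.00932929,0,0,0,0]),"top":dict(f=363.22007,cx=319.69515,cy=195.18843,d=[0.01139443,0,0,0,0])}
from workcell import grab_frame
def cam(n,T):
    c=CAM[n]; K=np.array([[c['f'],0,c['cx']],[0,c['f'],c['cy']],[0,0,1]]); return K,np.array(c['d']),np.array(T)
def proj(C,P):
    K,d,T=C; R=T[:3,:3].T; t=-R@T[:3,3]
    return cv2.projectPoints(np.asarray(P,float).reshape(-1,1,3),cv2.Rodrigues(R)[0],t,K,d)[0].reshape(-1,2)
def world(p,P):
    c,s=np.cos(p[2]),np.sin(p[2]); P=np.asarray(P,float)/1000
    return np.c_[p[0]+c*P[:,0]-s*P[:,1],p[1]+s*P[:,0]+c*P[:,1],P[:,2]+ (p[3] if len(p)>3 else 0)]
def box(x0,x1,y0,y1,z0,z1):
    v=[(x,y,z) for x in(x0,x1) for y in(y0,y1) for z in(z0,z1)]
    return [(a,b) for i,a in enumerate(v) for b in v[i+1:] if sum(k!=l for k,l in zip(a,b))==1]
E
cat > fit.py <<'E'
from h import *
F={n:grab_frame(n) for n in("scene","top")}
C={n:cam(n,F[n]["T"]) for n in F}
np.save("T.npy",np.array([F["scene"]["T"],F["top"]["T"]]))
sc=lambda u,v:(u/3.2+180-.34,v/3.2+170-.34); tp=lambda u,v:(u/4+200-.375,v/4+180-.375)
cov=[("top",(28,42,10),tp(524,193)),("top",(28,-42,10),tp(649,170)),("top",(40,55,10),tp(501,178)),("top",(40,-55,10),tp(665,149)),
("top",(-56,50,6),tp(540,324)),("top",(-56,-50,6),tp(686,296)),
("top",(8,30,52),tp(549,216)),("top",(8,-30,52),tp(648,194)),("top",(-8,-30,52),tp(655,212)),("top",(-8,30,52),tp(556,238)),
("scene",(28,42,10),sc(494,160)),("scene",(40,55,10),sc(470,167)),("scene",(-56,50,6),sc(602,207)),("scene",(-56,-50,6),sc(672,140)),
("scene",(8,30,52),sc(535,111)),("scene",(8,-30,52),sc(580,69)),("scene",(-8,-30,52),sc(597,74)),("scene",(-8,30,52),sc(554,114))]
cas=[("top",(28,42,40),tp(117,197)),("top",(28,-42,40),tp(246,163)),("top",(42,59,28),tp(91,185)),("top",(42,-59,28),tp(268,139)),
("top",(-68,59,44),tp(122,352)),("top",(-68,-59,44),tp(306,298)),("top",(-47,59,44),tp(113,321)),("top",(-47,-59,44),tp(299,269)),
("scene",(28,42,40),sc(168,322)),("scene",(28,-42,40),sc(261,233)),("scene",(42,59,28),sc(135,350)),("scene",(42,-59,28),sc(270,228)),
("scene",(-47,59,44),sc(270,382)),("scene",(-68,59,44),sc(300,397)),("scene",(-68,-59,44),sc(421,263)),("scene",(-47,-59,44),sc(390,249))]
out={}
for nm,L,x0 in(("cover",cov,(.42,.13,.2)),("case",cas,(.42,.36,.2))):
  for sel in (("top",),("scene",),("top","scene")):
    LL=[l for l in L if l[0] in sel]
    def r(p): 
        return np.concatenate([proj(C[n],world(p,[P]))[0]-np.array(u) for n,P,u in LL])
    s=least_squares(r,x0,loss="soft_l1"); print(nm,sel,s.x.round(4),"rms",np.sqrt(np.mean(r(s.x)**2)).round(2))
  print(r(s.x).reshape(-1,2).round(1).tolist()); out[nm]=s.x
np.savez("poses.npz",**out)
ed={"cover":box(-40,40,-55,55,0,10)+box(-56,-40,-50,50,0,6)+box(-8,8,-30,30,10,52),"case":box(-68,42,-59,59,0,28)+box(-68,-47,-59,59,39,44)+[((28,s*42,28),(28,s*42,40)) for s in(1,-1)]}
for n,(c0,r0,w,h,k) in {"scene":(190,180,220,150,3.6),"top":(205,190,190,90,4.2)}.items():
    im=cv2.resize(F[n]["frame"][:,:,::-1][r0:r0+h,c0:c0+w],None,fx=k,fy=k,interpolation=cv2.INTER_CUBIC)
    for o in ed:
        for a,b in ed[o]:
            u=((proj(C[n],world(out[o],[a,b]))-[c0,r0]+.5)*k-.5).round().astype(int); cv2.line(im,tuple(map(int,u[0])),tuple(map(int,u[1])),(0,255,0),1)
    cv2.imwrite(f"pics/ov_{n}.png",im)
E
python3 fit.py
```

```text
cover ('top',) [0.4818 0.0847 0.2189] rms 0.61
cover ('scene',) [0.481  0.0865 0.2224] rms 0.81
cover ('top', 'scene') [0.4818 0.0852 0.2183] rms 0.72
[[-0.1, 0.1], [-0.0, -0.1], [-0.1, 0.3], [-0.2, -0.2], [-0.8, 0.0], [0.5, -0.4], [0.5, -0.8], [-0.7, 0.2], [-1.1, 2.0], [0.1, 0.0], [0.3, 0.0], [-0.4, -1.0], [0.6, 2.0], [0.5, -0.4], [-0.7, -1.5], [-0.5, -1.0], [0.9, -0.4], [0.3, -0.1]]
case ('top',) [0.4723 0.3423 0.2977] rms 0.33
case ('scene',) [0.4718 0.3443 0.2986] rms 0.99
case ('top', 'scene') [0.4722 0.3433 0.2974] rms 0.77
[[-0.6, -0.0], [-0.5, -0.3], [-0.7, 0.1], [-0.1, -0.5], [-0.7, 0.4], [-0.0, 0.9], [-0.2, -0.2], [-0.3, -0.0], [0.8, -1.0], [0.5, 0.0], [-1.1, -1.1], [-2.7, -0.3], [-0.3, -0.2], [1.5, -0.4], [1.0, -0.3], [0.4, 0.5]]
```

View pics/ov_scene.png

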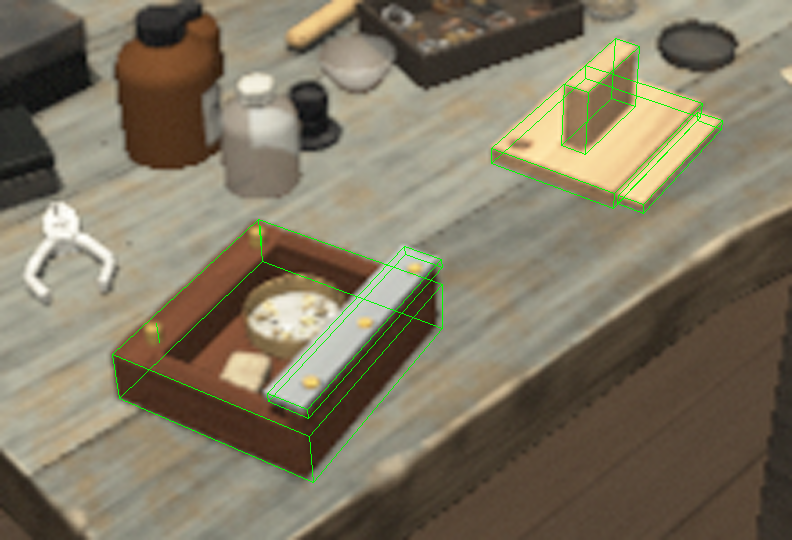

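View pics/ov_top.png

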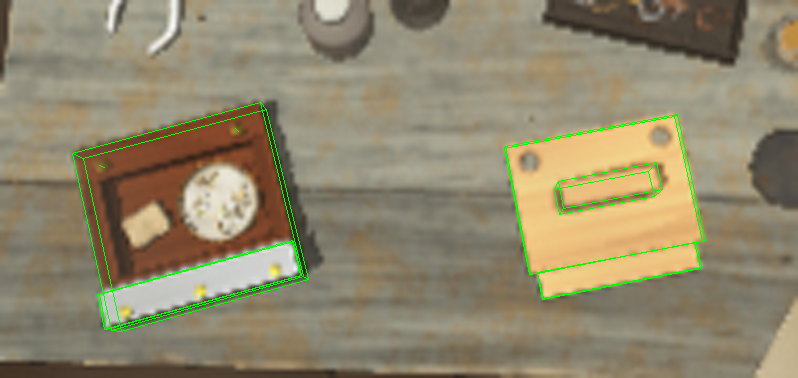

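move_arm --motion '[[[-11, 48, 0], [0, 0, 0]], [[-23, 95, 0], [0, 0, 0]], [[-34, 143, 0], [0, 0, 0]], [[-45, 190, 0], [0, 0, 0]], [[-45, 190, 0], [0, 0, 0]]]'

```text
clock: 1.62
position: [0.1008, -0.4153, 0.2567]
tool_rot: [-3.141, 0.0, 0.237]
force: [0.5, -0.8, 0.5]
grip_width: 0.0856
```

Run:
```python
from workcell import observe
import numpy as np
s=observe(); p=s["position"]*1000; print(p,s["qpos"].round(3),s["tool_rot"])
a0=np.arctan2(p[1],p[0]); r=.43*1000
for a in np.linspace(a0,.175,13)[1:]: print([int(round(r*np.cos(a)-p[0])),int(round(r*np.sin(a)-p[1]))], round(a-a0,3))
```

```text
[ 100.82058638 -415.30849182  256.73369998] [ 1.247  0.207 -0.062  2.088  0.017  0.847 -0.159] [-3.14147484e+00  1.90978944e-04  2.36828942e-01]
[52, 13] 0.126
[101, 36] 0.251
[147, 64] 0.377
[189, 98] 0.503
[227, 137] 0.628
[259, 180] 0.754
[286, 227] 0.879
[306, 277] 1.005
[320, 329] 1.131
[328, 383] 1.256
[329, 437] 1.382
[323, 490] 1.508
```

move_arm --motion '[[[52, 13, 0], [0, 0, 0.126]], [[101, 36, 0], [0, 0, 0.251]], [[147, 64, 0], [0, 0, 0.377]], [[189, 98, 0], [0, 0, 0.503]], [[227, 137, 0], [0, 0, 0.628]], [[259, 180, 0], [0, 0, 0.754]], [[286, 227, 0], [0, 0, 0.879]], [[306, 277, 0], [0, 0, 1.005]], [[320, 329, 0], [0, 0, 1.131]], [[328, 383, 0], [0, 0, 1.256]], [[329, 437, 0], [0, 0, 1.382]], [[323, 490, 0], [0, 0, 1.508]]]'

```text
clock: 3.12
position: [0.4253, 0.0744, 0.2565]
tool_rot: [3.141, -0.001, 1.748]
force: [1.3, -0.2, -0.4]
grip_width: 0.0856
```

Run:
```python
from workcell import observe
s=observe(); print(s["position"],s["qpos"].round(3),s["tool_rot"])
```

```text
[0.42528214 0.07443946 0.25646956] [ 0.296  0.274 -0.716  2.054  0.23   0.891 -0.37 ] [ 3.14066860e+00 -8.68722638e-04  1.74848667e+00]
```

move_arm --motion '[[[28, 5, -50], [0, 0, 0.04]], [[57, 11, -100], [0, 0, 0.04]], [[57, 11, -130], [0, 0, 0.04]], [[57, 11, -130], [0, 0, 0.04]], [[57, 11, -130], [0, 0, 0.04]]]'

```text
clock: 3.75
position: [0.4822, 0.0836, 0.1274]
tool_rot: [3.14, -0.0, 1.785]
force: [-0.2, 0.2, 0.2]
grip_width: 0.0855
```

Run:
```python
from workcell import *
import cv2
for n,(c0,r0) in {"scene":(270,130),"top":(270,170)}.items():
    f=grab_frame(n)["frame"][r0:r0+130,c0:c0+170,::-1]; cv2.imwrite(f"pics/{n}1.png",cv2.resize(f,None,fx=4,fy=4,interpolation=cv2.INTER_CUBIC))
s=observe(); print(s["position"],s["qpos"].round(3),s["tool_rot"])
```

```text
[0.48241137 0.08342596 0.1277828 ] [ 0.152  0.561 -0.587  2.039  0.49   0.678 -0.54 ] [3.13921442e+00 3.14113018e-04 1.78430912e+00]
```

View pics/scene1.png

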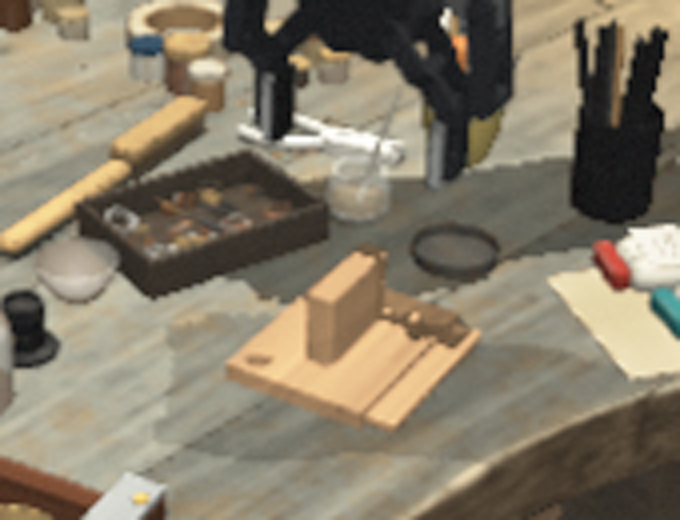

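View pics/top1.png

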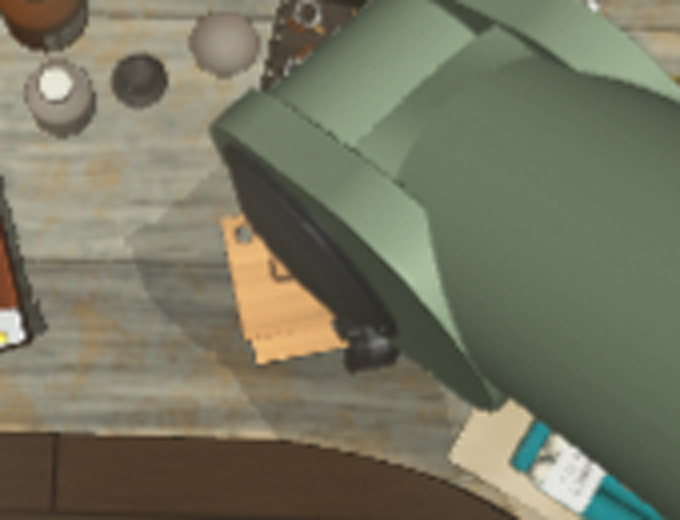

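move_arm --motion '[[[0, 2, -35], [0, 0, 0.004]], [[0, 2, -65], [0, 0, 0.004]], [[0, 2, -75], [0, 0, 0.004]], [[0, 2, -82], [0, 0, 0.004]], [[0, 2, -82], [0, 0, 0.004]], [[0, 2, -82], [0, 0, 0.004]]]'

```text
clock: 4.6
position: [0.482, 0.0854, 0.045]
tool_rot: [3.141, 0.0, 1.789]
force: [-0.1, 0.3, 0.2]
grip_width: 0.0857
```

Run:
```python
from workcell import *
s=observe(); print(s["position"],s["tool_rot"],s["force"])
```

```text
[0.48203284 0.08544746 0.04504525] [3.14050462e+00 1.12203112e-04 1.78850489e+00] [-0.13986165  0.31189559  0.1933913 ]
```

Close the jaws.

move_arm --motion '[[[0, 0, 0], [0, 0, 0]], [[0, 0, 0], [0, 0, 0]], [[0, 0, 0], [0, 0, 0]], [[0, 0, 0], [0, 0, 0]], [[0, 0, 0], [0, 0, 0]], [[0, 0, 0], [0, 0, 0]], [[0, 0, 0], [0, 0, 0]], [[0, 0, 0], [0, 0, 0]]]' --jaw 8 --grip_force 70

```text
clock: 5.6
position: [0.4817, 0.0855, 0.0445]
tool_rot: [3.141, 0.0, 1.789]
force: [-0.8, -0.9, 6.3]
grip_width: 0.0154
```

move_arm --motion '[[[0, 0, 10], [0, 0, 0]], [[0, 0, 40], [0, 0, 0]], [[0, 0, 80], [0, 0, 0]], [[0, 0, 110], [0, 0, 0]], [[0, 0, 110], [0, 0, 0]], [[0, 0, 110], [0, 0, 0]]]'

```text
clock: 6.35
position: [0.4813, 0.0851, 0.154]
tool_rot: [-3.141, 0.0, 1.789]
force: [-0.6, 0.9, -2.5]
grip_width: 0.0148
```

```bash
cat > see.py <<'E'
import sys
from workcell import *
import cv2, numpy as np
tag=sys.argv[1]
for n in ("scene","top"):
    c0,r0,w,h,k=map(float,sys.argv[2 if n=="scene" else 3].split(",")); c0,r0,w,h=map(int,(c0,r0,w,h))
    f=grab_frame(n)["frame"][r0:r0+h,c0:c0+w,::-1]; cv2.imwrite(f"pics/{n}{tag}.png",cv2.resize(f,None,fx=k,fy=k,interpolation=cv2.INTER_CUBIC))
s=observe(); print(s["position"].round(4),s["qpos"].round(3),s["tool_rot"].round(4),s["force"].round(1),s["moment"].round(2),s["clock"])
E
python3 see.py 2 260,120,200,150,4 240,160,200,130,4
```

```text
[0.4811 0.0853 0.1536] [ 0.179  0.523 -0.626  2.021  0.45   0.737 -0.505] [-3.1402e+00 -1.0000e-04  1.7889e+00] [ 0.6 -0.9 -2.3] [-0.01  0.03 -0.07] 6.45
```

View pics/scene2.png

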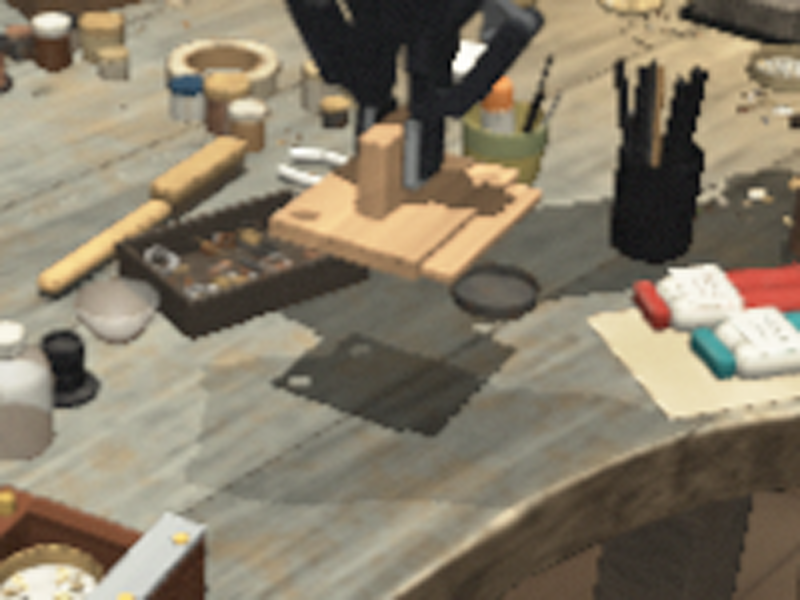

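move_arm --motion '[[[0, 40, 6], [0, 0, 0.01]], [[0, 85, 10], [0, 0, 0.03]], [[0, 130, 10], [0, 0, 0.04]], [[1, 175, 10], [0, 0, 0.06]], [[1, 220, 10], [0, 0, 0.079]], [[1, 250, 10], [0, 0, 0.079]], [[1, 261, 10], [0, 0, 0.079]], [[1, 261, 10], [0, 0, 0.079]], [[1, 261, 10], [0, 0, 0.079]]]'

```text
clock: 7.58
position: [0.4828, 0.345, 0.164]
tool_rot: [-3.141, 0.001, 1.867]
force: [-0.1, -0.6, -1.5]
grip_width: 0.0147
```

```bash
python3 see.py 3 180,120,200,190,3.1 200,160,200,130,4
```

```text
[0.483  0.3452 0.1642] [-0.288  0.654 -0.635  1.743  0.477  0.905 -0.831] [-3.1415e+00  7.0000e-04  1.8664e+00] [-0.4 -0.7 -2.2] [-0.03 -0.02  0.02] 7.675
```

View pics/scene3.png

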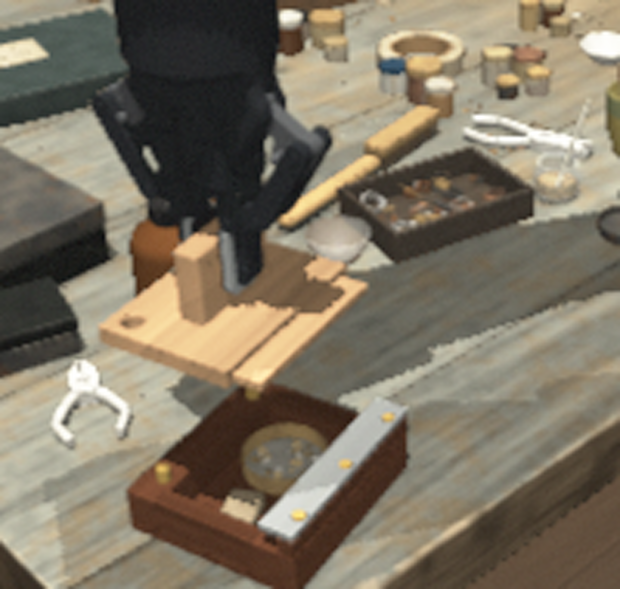

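View pics/top3.png

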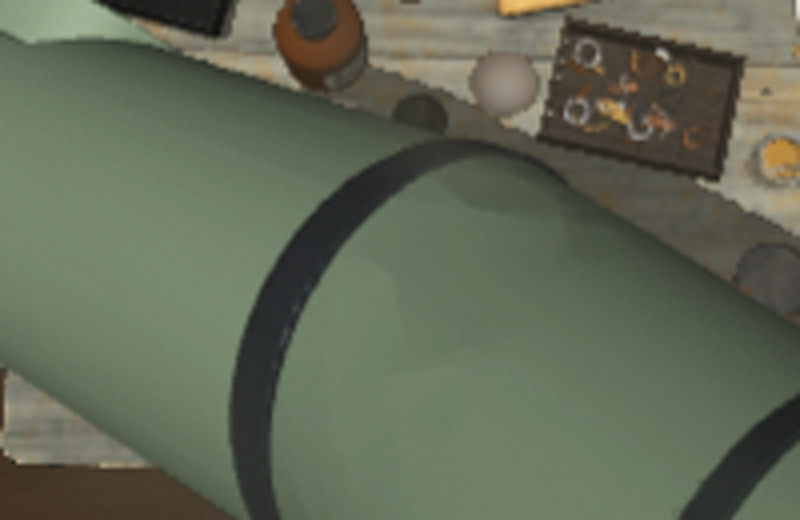

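move_arm --motion '[[[0, 1, -8], [0.026, -0.086, 0]], [[0, 1, -20], [0.053, -0.172, 0]], [[0, 1, -34], [0.079, -0.258, 0]], [[0, 1, -34], [0.079, -0.258, 0]], [[0, 1, -34], [0.079, -0.258, 0]], [[0, 1, -34], [0.079, -0.258, 0]]]'

```text
clock: 8.43
position: [0.4834, 0.3474, 0.1308]
tool_rot: [2.872, -0.0, 1.866]
force: [-0.1, -1.1, -1.8]
grip_width: 0.015
```

```bash
cat > ov.py <<'E'
import sys
from h import *
from workcell import observe
from scipy.spatial.transform import Rotation as Ro
Ts=np.load("T.npy"); out=np.load("poses.npz"); case=out["case"]
def state(H=44.5):
    s=observe(); R=Ro.from_euler("xyz",s["tool_rot"]).as_matrix()
    Rc=np.c_[R[:,1],R[:,0],-R[:,2]]   # cover x = tool y, cover z = -tool z
    O=s["position"]-H/1000*Rc[:,2]; return s,Rc,O
if __name__=="__main__":
    s,Rc,O=state()
    c,sn=np.cos(case[2]),np.sin(case[2]); Rk=np.array([[c,-sn,0],[sn,c,0],[0,0,1]]); k0=np.r_[case[:2],0]
    f=lambda P:1000*Rk.T@(O+Rc@np.array(P)/1000-k0)
    print("pos",s["position"].round(4),"force",s["force"].round(1),"mom",s["moment"].round(2),"clk",s["clock"],"gw",round(s["grip_width"],4))
    Rr=Rk.T@Rc; print("tilt",np.arcsin(Rr[2,0]).round(4),"rollerr",np.arcsin(Rr[2,1]).round(4),"yawerr",np.arctan2(Rr[1,0],Rr[0,0]).round(4))
    print("tip(case)",f((-56,0,0)).round(1)," holes",f((28,42,0)).round(1),f((28,-42,0)).round(1))
    c0,r0,w,h,k=180,190,160,130,4.8
    n="scene"; fr=grab_frame(n); C=cam(n,fr["T"])
    im=cv2.resize(fr["frame"][:,:,::-1][r0:r0+h,c0:c0+w],None,fx=k,fy=k,interpolation=cv2.INTER_CUBIC)
    cv2.imwrite(f"pics/raw_{sys.argv[1]}.png",im); im=im.copy()
    E=[(O+Rc@np.array(a)/1000,O+Rc@np.array(b)/1000,(0,255,0)) for a,b in box(-40,40,-55,55,0,10)+box(-56,-40,-50,50,0,6)+box(-8,8,-30,30,10,52)]
    E+=[(*world(case,[a,b]),(255,255,0)) for a,b in box(-68,42,-59,59,0,28)+box(-68,-47,-59,59,39,44)+[((28,q*42,28),(28,q*42,40)) for q in(1,-1)]]
    for a,b,col in E:
        u=((proj(C,[a,b])-[c0,r0]+.5)*k-.5).round().astype(int); cv2.line(im,tuple(map(int,u[0])),tuple(map(int,u[1])),col,1)
    cv2.imwrite(f"pics/ov_{sys.argv[1]}.png",im)
E
python3 ov.py a
```

```text
pos [0.4834 0.3474 0.1308] force [-0.1 -1.1 -1.8] mom [-0.1   0.32  0.01] clk 8.425 gw 0.015
tilt 0.2697 rollerr 0.0004 yawerr -0.0018
tip(case) [-30.2   0.6  73. ]  holes [50.9 42.5 95.4] [ 50.7 -41.5  95.3]
```

View pics/ov_a.png

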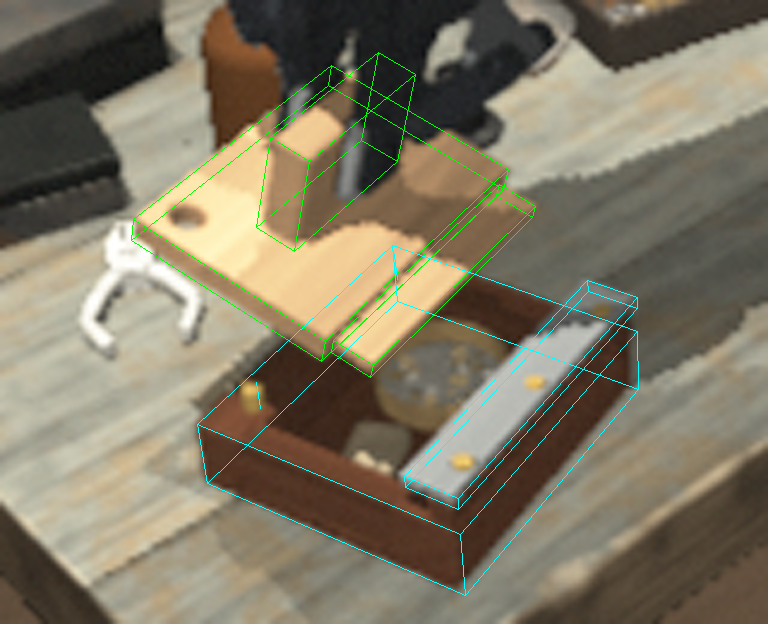

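move_arm --motion '[[[0, -0.5, -15], [0, 0, 0]], [[0, -0.5, -28], [0, 0, 0]], [[0, -0.5, -36], [0, 0, 0]], [[0, -0.5, -40], [0, 0, 0]], [[0, -0.5, -43], [0, 0, 0]], [[0, -0.5, -43], [0, 0, 0]], [[0, -0.5, -43], [0, 0, 0]]]'

```text
clock: 9.35
position: [0.4827, 0.347, 0.0876]
tool_rot: [2.871, -0.0, 1.868]
force: [0.1, 0.9, -1.7]
grip_width: 0.0153
```

```bash
python3 ov.py b
```

```text
pos [0.4827 0.347  0.0876] force [ 0.1  0.9 -1.7] mom [-0.12  0.41  0.02] clk 9.35 gw 0.0153
tilt 0.2702 rollerr 0.0002 yawerr -0.0005
tip(case) [-31.    0.5  29.7]  holes [50.  42.4 52.2] [ 50.  -41.6  52.1]
```

View pics/ov_b.png

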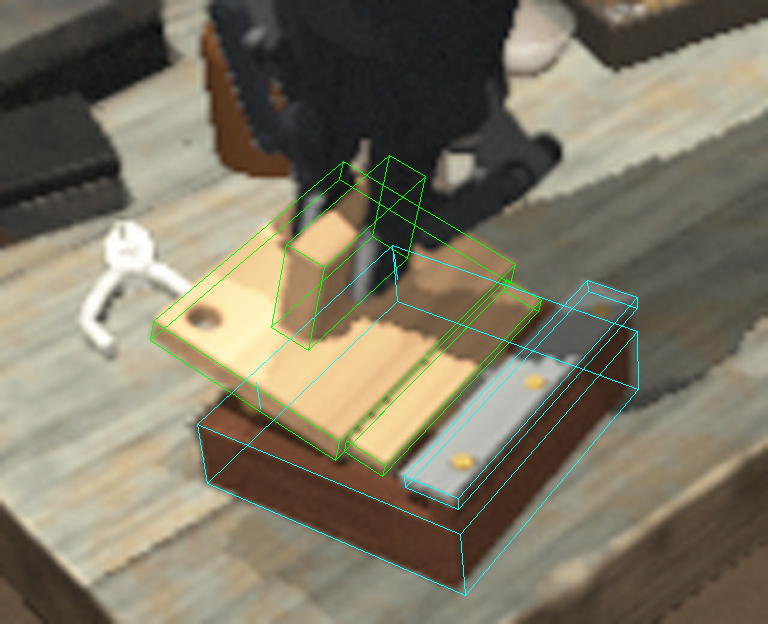

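View pics/raw_b.png

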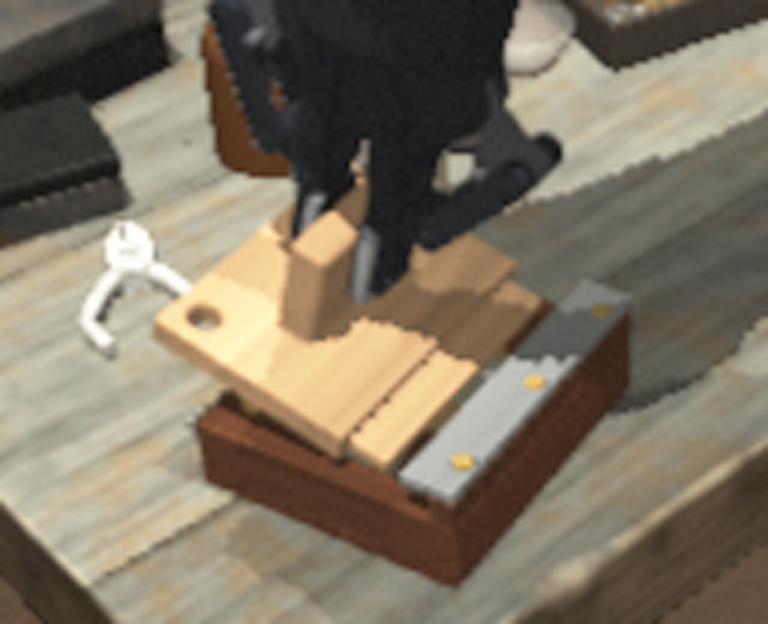

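Run:
```python
import cv2
from workcell import *
f=grab_frame("scene")["frame"][:,:,::-1]; cv2.imwrite("pics/full_b.png",f)
for i,(c,r) in enumerate([(205,245),(250,245)]):
    im=cv2.resize(f[r:r+75,c:c+80],None,fx=8,fy=8,interpolation=cv2.INTER_CUBIC); cv2.imwrite(f"pics/z{i}.png",im)
```

```text
(no output)
```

View pics/z0.png

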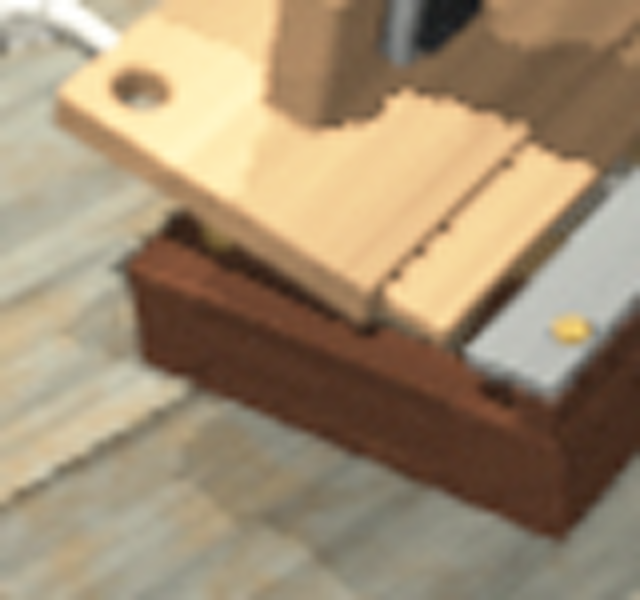

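View pics/z1.png

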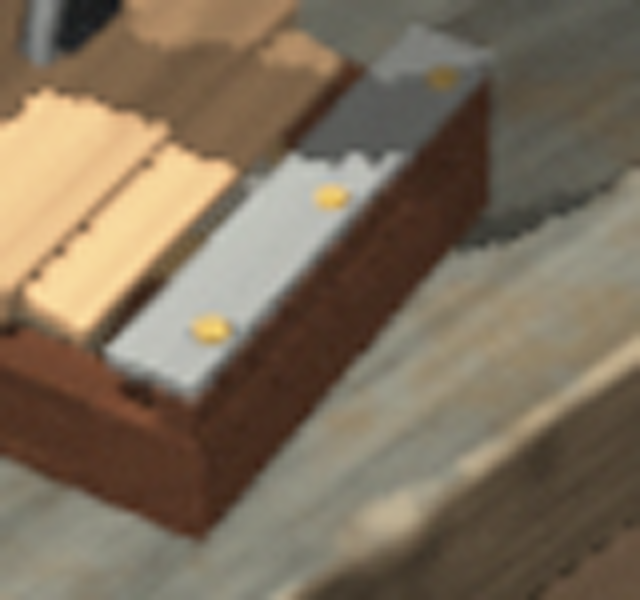

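```bash
cat > fit2.py <<'E'
from ov import *
C=cam("scene",Ts[0]); s,Rc,O=state()
z0=lambda u,v:np.array((205+(u+.5)/8-.5,245+(v+.5)/8-.5)); z1=lambda u,v:z0(u+360,v)
cas=[((42,59,28),z0(127,266)),((42,59,0),z0(145,363)),((-68,59,0),z0(564,540)),((-68,'s',44),z0(550,390)),((-47,'s',44),z0(465,352)),((-68,'-s',44),z1(492,55)),((-47,'-s',44),z1(418,25)),((-68,-59,0),z1(488,205))]
cov=[((40,55,0),z0(64,120)),((40,55,10),z0(64,88)),((-40,55,10),z0(380,285)),((-40,55,0),z0(367,326)),((-56,50,6),z0(447,337)),((28,42,10),z0(141,89)),((-56,-50,6),z1(358,68))]
def rc(p):
    q={'s':p[3]*1000,'-s':-p[3]*1000}
    return np.concatenate([proj(C,world(p[:3],[[q.get(v,v) for v in P]]))[0]-u for P,u in cas])
a=least_squares(rc,[*case,.059],loss="soft_l1",f_scale=.5); print("case",a.x.round(4)); print(rc(a.x).reshape(-1,2).round(1).tolist())
def rv(p): return np.concatenate([proj(C,[O+np.r_[p[:2],0]+Rc@np.array(P)/1000])[0]-u for P,u in cov])
b=least_squares(rv,[0,0],loss="soft_l1",f_scale=.5); print("cover shift vs robot",b.x.round(4)); print(rv(b.x).reshape(-1,2).round(1).tolist())
E
python3 fit2.py
```

```text
case [0.474  0.3438 0.2941 0.0594]
[[-0.6, -0.3], [-0.8, -0.1], [0.3, 1.0], [0.3, -0.2], [-0.2, 0.0], [0.5, -0.3], [-0.6, -0.1], [1.1, 0.2]]
cover shift vs robot [-0.0008 -0.0019]
[[-0.4, 0.6], [0.1, 0.6], [-0.6, 1.1], [0.2, -0.2], [0.6, -0.6], [1.2, -0.2], [-0.9, -1.1]]
```

move_arm --motion '[[[-5, -1.5, 0], [0, 0, 0]], [[-10, -3, 0], [0, 0, 0]], [[-14, -4.3, 0], [0, 0, 0]], [[-17, -5.2, 0], [0, 0, 0]], [[-17, -5.2, 0], [0, 0, 0]], [[-17, -5.2, 0], [0, 0, 0]]]'

```text
clock: 10.2
position: [0.4657, 0.3418, 0.0873]
tool_rot: [2.872, -0.0, 1.868]
force: [0.3, -0.5, -2.2]
grip_width: 0.0154
```

```bash
python3 ov.py c
```

```text
pos [0.4657 0.3418 0.0873] force [ 0.3 -0.5 -2.2] mom [-0.12  0.33  0.02] clk 10.2 gw 0.0154
tilt 0.27 rollerr 0.0001 yawerr -0.0004
tip(case) [-48.7   0.5  29.5]  holes [32.3 42.4 51.9] [ 32.2 -41.6  51.9]
```

View pics/raw_c.png

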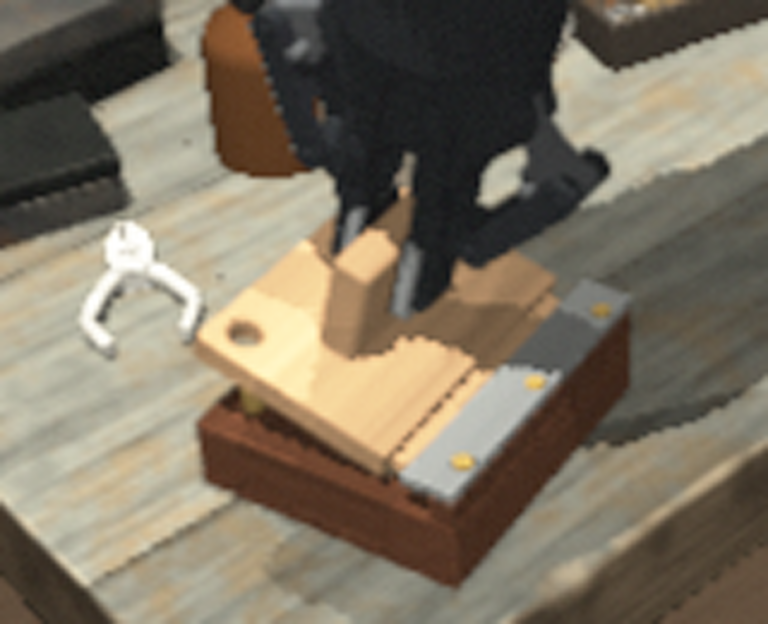

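move_arm --motion '[[[-1.5, -0.5, 0], [0, 0, 0]], [[-3, -0.9, 0], [0, 0, 0]], [[-4, -1.2, 0], [0, 0, 0]], [[-4, -1.2, 0], [0, 0, 0]], [[-4, -1.2, 0], [0, 0, 0]]]'

```text
clock: 10.88
position: [0.4616, 0.3406, 0.0873]
tool_rot: [2.872, -0.0, 1.868]
force: [0.2, 0.1, -2.3]
grip_width: 0.0148
```

move_arm --motion '[[[-1, -0.3, 0], [0, 0, 0]], [[-2, -0.6, 0], [0, 0, 0]], [[-2, -0.6, 0], [0, 0, 0]], [[-2, -0.6, 0], [0, 0, 0]]]'

```text
clock: 11.38
position: [0.4603, 0.3401, 0.0876]
tool_rot: [2.871, -0.0, 1.867]
force: [6.2, 1.9, -5.2]
grip_width: 0.015
```

```bash
python3 ov.py d
python3 - <<'E'
import cv2
f=cv2.imread("pics/raw_d.png")
from workcell import *
f=grab_frame("scene")["frame"][:,:,::-1]
cv2.imwrite("pics/z_d.png",cv2.resize(f[245:320,205:305],None,fx=8,fy=8,interpolation=cv2.INTER_CUBIC))
E
```

```text
pos [0.4603 0.3401 0.0876] force [ 6.2  1.9 -5.2] mom [ 0.28 -1.04 -0.08] clk 11.375 gw 0.015
tilt 0.2709 rollerr 0.0003 yawerr -0.0008
tip(case) [-54.4   0.4  29.7]  holes [26.6 42.4 52.2] [ 26.5 -41.6  52.2]
```

View pics/z_d.png

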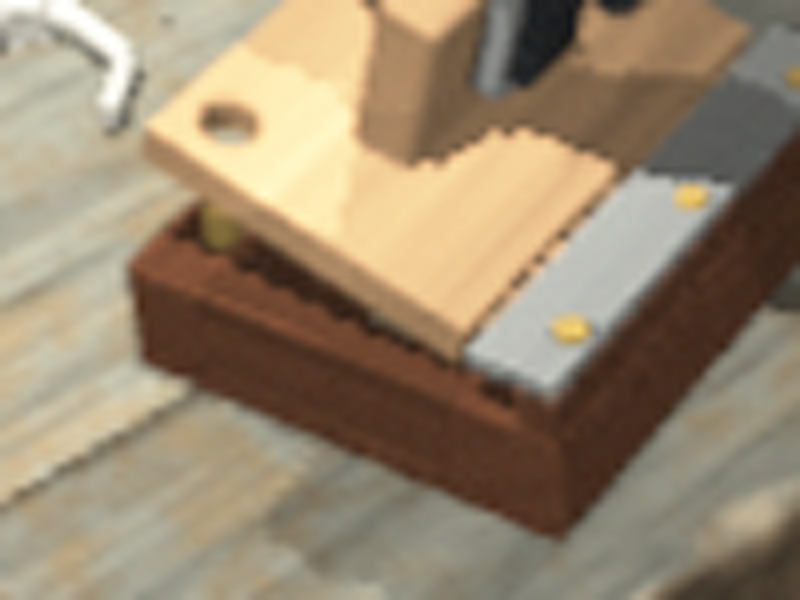

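```bash
cat > y.py <<'E'
from ov import *
C=cam("scene",Ts[0]); s,Rc,O=state()
K,d,T=C
def ray(u,v): 
    q=cv2.undistortPoints(np.array([[[u,v]]],float),K,d)[0,0]; return T[:3,:3]@np.r_[q,1]
def hit(px,p0,n): r=ray(*px); t=((p0-T[:3,3])@n)/(r@n); return T[:3,3]+t*r
z=lambda u,v:(205+(u+.5)/8-.5,245+(v+.5)/8-.5)
h=hit(z(230,122),O+Rc@np.array([0,0,.010]),Rc[:,2]); hl=1000*Rc.T@(h-O); print("hole in robot cover frame (28,42,10):",hl.round(1))
for z_,uv in ((28,(222,246)),(34,(220,225))):
    p=hit(z(*uv),np.array([0,0,z_/1000]),np.array([0,0,1.])); print("pin world",(p*1000).round(1))
    for yaw in (.294,.297):
        e=np.array([[np.cos(yaw),np.sin(yaw)],[-np.sin(yaw),np.cos(yaw)]]); w=1000*(e@(p[:2]-O[:2])); print(" pin rel cover origin in case axes",w.round(1))
E
python3 y.py
```

```text
hole in robot cover frame (28,42,10): [28.4 41.6 10. ]
pin world [487.  394.3  28. ]
 pin rel cover origin in case axes [29.3 44.1]
 pin rel cover origin in case axes [29.5 44. ]
pin world [486.6 394.2  34. ]
 pin rel cover origin in case axes [29.  44.1]
 pin rel cover origin in case axes [29.1 44. ]
```

move_arm --motion '[[[2, 0.6, 0], [0, 0, 0]], [[4, 1.2, -1.5], [-0.01, 0.032, 0]], [[6, 1.8, -3], [-0.02, 0.064, 0]], [[7.6, 2.3, -5], [-0.029, 0.096, 0]], [[7.6, 2.3, -5], [-0.029, 0.096, 0]], [[7.6, 2.3, -5], [-0.029, 0.096, 0]]]'

```text
clock: 12.22
position: [0.467, 0.3421, 0.0822]
tool_rot: [2.972, -0.0, 1.868]
force: [-0.5, -0.2, -1.6]
grip_width: 0.015
```

```bash
python3 ov.py e;  python3 - <<'E'
import cv2
from workcell import *
f=grab_frame("scene")["frame"][:,:,::-1]
cv2.imwrite("pics/z_e.png",cv2.resize(f[245:320,205:305],None,fx=8,fy=8,interpolation=cv2.INTER_CUBIC))
E
```

```text
pos [0.467  0.3421 0.0822] force [-0.5 -0.2 -1.6] mom [-0.09  0.23 -0.01] clk 12.225 gw 0.015
tilt 0.1699 rollerr 0.0003 yawerr -0.0004
tip(case) [-53.    0.4  28.9]  holes [29.8 42.4 43.1] [ 29.8 -41.6  43.1]
```

View pics/z_e.png

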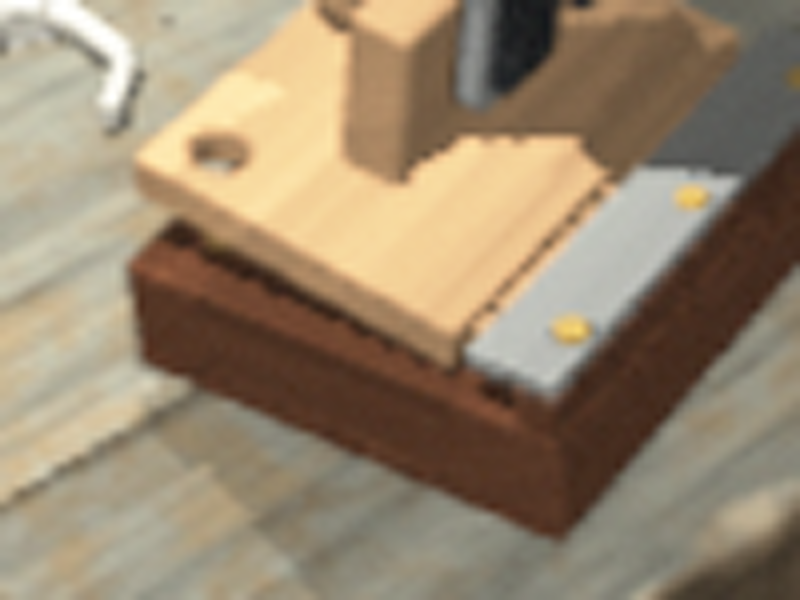

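move_arm --motion '[[[1.6, 0.5, -1.5], [-0.009, 0.029, 0]], [[3.2, 1, -3], [-0.018, 0.057, 0]], [[4.8, 1.5, -4.7], [-0.026, 0.086, 0]], [[4.8, 1.5, -4.7], [-0.026, 0.086, 0]], [[4.8, 1.5, -4.7], [-0.026, 0.086, 0]]]'

```text
clock: 12.95
position: [0.4717, 0.3438, 0.0776]
tool_rot: [3.061, -0.001, 1.868]
force: [-0.5, -0.3, -1.5]
grip_width: 0.0151
```

```bash
python3 ov.py f;  python3 - <<'E'
import cv2
from workcell import *
f=grab_frame("scene")["frame"][:,:,::-1]
cv2.imwrite("pics/z_f.png",cv2.resize(f[235:310,205:305],None,fx=8,fy=8,interpolation=cv2.INTER_CUBIC))
E
```

```text
pos [0.4717 0.3438 0.0776] force [-0.5 -0.3 -1.5] mom [-0.02  0.11 -0.02] clk 12.95 gw 0.0151
tilt 0.0804 rollerr 0.0005 yawerr -0.0001
tip(case) [-52.6   0.6  28.8]  holes [31.1 42.6 35.5] [ 31.1 -41.4  35.5]
```

View pics/z_f.png

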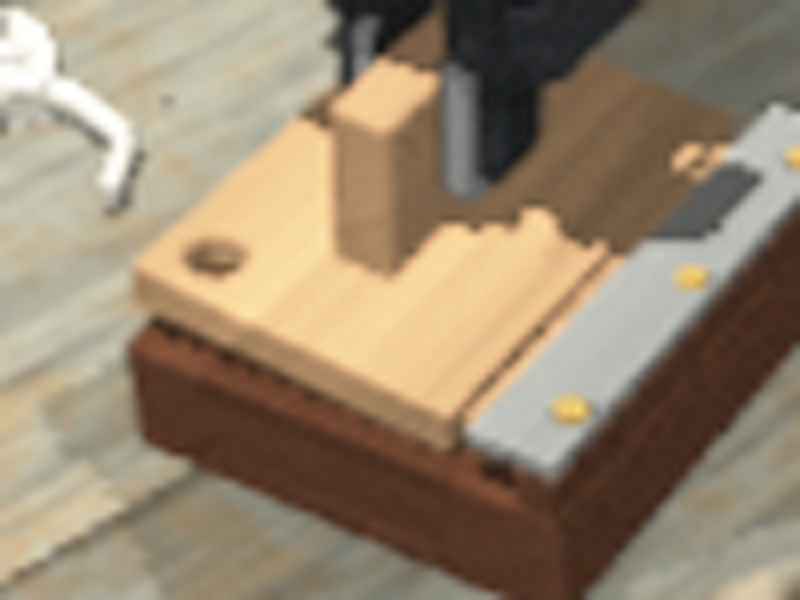

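move_arm --motion '[[[0.8, 0.2, -1], [-0.005, 0.016, 0]], [[1.6, 0.5, -2], [-0.01, 0.032, 0]], [[2.3, 0.7, -3], [-0.015, 0.048, 0]], [[2.3, 0.7, -3], [-0.015, 0.048, 0]], [[2.3, 0.7, -3], [-0.015, 0.048, 0]]]'

```text
clock: 13.68
position: [0.4742, 0.3444, 0.0745]
tool_rot: [3.112, -0.0, 1.868]
force: [-0.5, -0.5, -1.6]
grip_width: 0.0149
```

```bash
python3 ov.py g;  python3 - <<'E'
import cv2
from workcell import *
f=grab_frame("scene")["frame"][:,:,::-1]
cv2.imwrite("pics/z_g.png",cv2.resize(f[235:310,205:305],None,fx=8,fy=8,interpolation=cv2.INTER_CUBIC))
E
```

```text
pos [0.4742 0.3444 0.0745] force [-0.5 -0.5 -1.6] mom [-0.05  0.01  0.02] clk 13.675 gw 0.0149
tilt 0.0293 rollerr 0.0004 yawerr -0.0006
tip(case) [-52.4   0.5  28.4]  holes [31.6 42.4 30.9] [ 31.5 -41.6  30.8]
```

View pics/z_g.png

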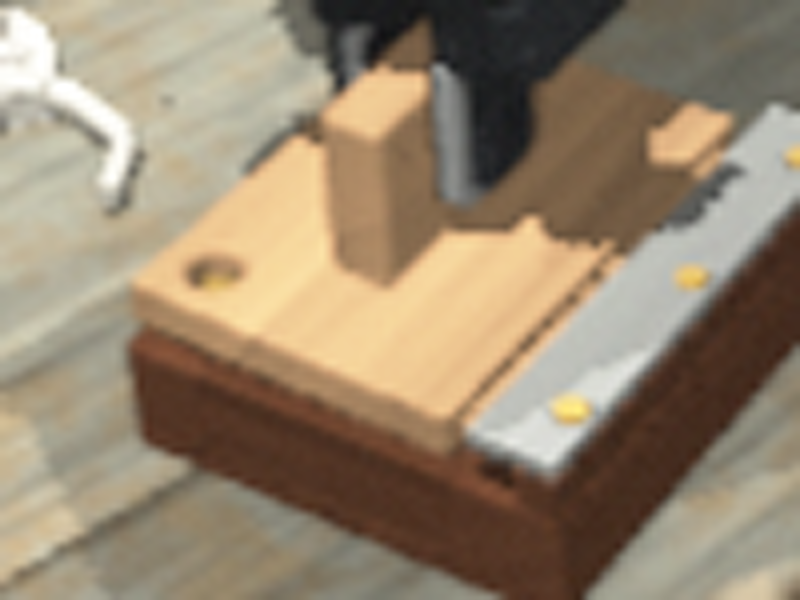

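move_arm --motion '[[[0.6, 0.2, -0.9], [-0.004, 0.014, 0]], [[1.3, 0.4, -1.7], [-0.0085, 0.028, 0]], [[1.3, 0.4, -2], [-0.0085, 0.028, 0]], [[1.3, 0.4, -2], [-0.0085, 0.028, 0]], [[1.3, 0.4, -2], [-0.0085, 0.028, 0]]]'

```text
clock: 14.4
position: [0.4755, 0.3448, 0.0726]
tool_rot: [3.141, -0.0, 1.868]
force: [0.2, -0.8, -2.0]
grip_width: 0.0152
```

```bash
python3 ov.py h;  python3 - <<'E'
import cv2
from workcell import *
f=grab_frame("scene")["frame"][:,:,::-1]
cv2.imwrite("pics/z_h.png",cv2.resize(f[235:310,205:305],None,fx=8,fy=8,interpolation=cv2.INTER_CUBIC))
E
```

```text
pos [0.4755 0.3448 0.0726] force [ 0.2 -0.8 -2. ] mom [-0.01 -0.05  0.06] clk 14.4 gw 0.0152
tilt 0.0001 rollerr 0.0005 yawerr -0.0004
tip(case) [-52.4   0.5  28.1]  holes [31.6 42.5 28.1] [ 31.6 -41.5  28. ]
```

View pics/z_h.png

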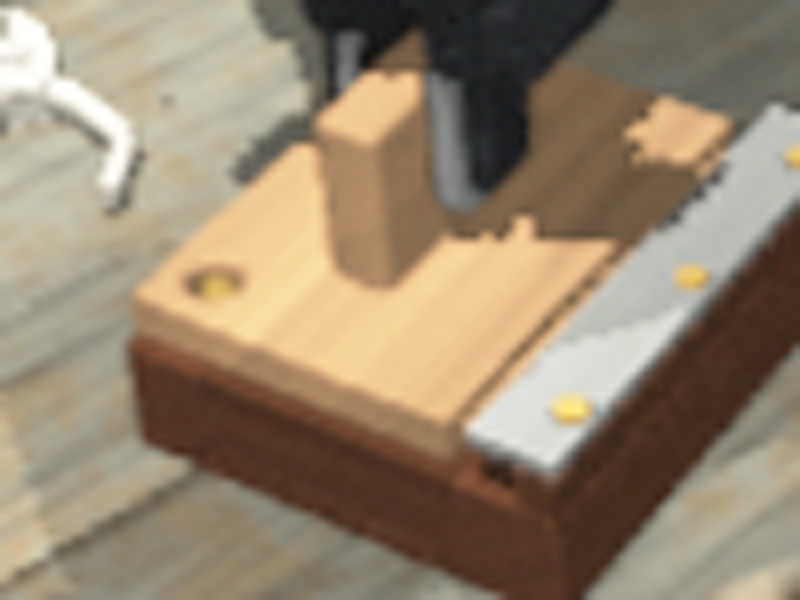

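move_arm --motion '[[[0, 0, -0.5], [0, 0, 0]], [[0, 0, -0.9], [0, 0, 0]], [[0, 0, -0.9], [0, 0, 0]]]'

```text
clock: 14.88
position: [0.4755, 0.3449, 0.0725]
tool_rot: [3.141, -0.0, 1.868]
force: [-5.1, -4.6, 16.8]
grip_width: 0.0148
```

move_arm --motion '[[[0, 0, -0.4], [0, 0, 0]], [[0, 0, -0.8], [0, 0, 0]], [[0, 0, -0.8], [0, 0, 0]]]'

```text
clock: 15.25
position: [0.4755, 0.3449, 0.0725]
tool_rot: [3.141, 0.0, 1.868]
force: [-9.9, -9.0, 32.4]
grip_width: 0.0155
```

move_arm --motion '[[[0, 0, 1.5], [0, 0, 0]], [[0, 0, 1.5], [0, 0, 0]]]'

```text
clock: 15.5
position: [0.4756, 0.3449, 0.0725]
tool_rot: [3.141, -0.001, 1.868]
force: [-2.4, -1.5, 9.0]
grip_width: 0.0149
```

move_arm --motion '[[[0, 0, 0], [0, 0, 0]], [[0, 0, 0], [0, 0, 0]], [[0, 0, 0], [0, 0, 0]], [[0, 0, 0], [0, 0, 0]], [[0, 0, 0], [0, 0, 0]]]' --jaw 40

```text
clock: 16.12
position: [0.4756, 0.3449, 0.0724]
tool_rot: [3.141, -0.001, 1.868]
force: [0.6, -0.4, -0.5]
grip_width: 0.0401
```

```bash
python3 ov.py i
```

```text
pos [0.4756 0.3449 0.0724] force [ 0.6 -0.4 -0.5] mom [-0.03 -0.01 -0.02] clk 16.125 gw 0.0401
tilt 0.0001 rollerr 0.0005 yawerr -0.0005
tip(case) [-52.3   0.5  27.9]  holes [31.7 42.5 27.9] [ 31.7 -41.5  27.9]
```

View pics/raw_i.png

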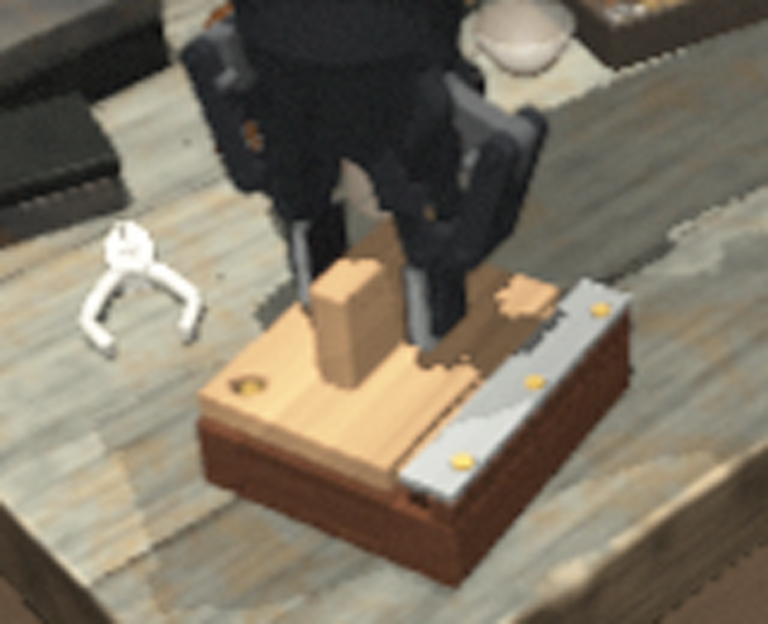

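Released and lying flat, left pin visible in its hole. Lift straight up, then back away for a full look.

move_arm --motion '[[[0, 0, 15], [0, 0, 0]], [[0, 0, 45], [0, 0, 0]], [[0, 0, 95], [0, 0, 0]], [[0, 0, 140], [0, 0, 0]], [[0, -50, 160], [0, 0, 0]], [[-10, -110, 160], [0, 0, 0]], [[-20, -170, 160], [0, 0, 0]], [[-30, -230, 160], [0, 0, 0]], [[-30, -290, 160], [0, 0, 0]], [[-30, -340, 160], [0, 0, 0]], [[-30, -340, 160], [0, 0, 0]]]'

```text
clock: 17.55
position: [0.4454, 0.0013, 0.2331]
tool_rot: [3.142, 0.001, 1.862]
force: [0.6, 1.1, 0.2]
grip_width: 0.0401
```

```bash
python3 see.py k 205,235,100,75,8 215,195,90,70,8
python3 - <<'E'
from workcell import *
import cv2
cv2.imwrite("pics/full_k.png",grab_frame("scene")["frame"][:,:,::-1])
E
```

```text
[0.4457 0.0048 0.2331] [ 0.453  0.34  -0.729  2.049  0.298  0.856 -0.149] [ 3.1406e+00 -1.0000e-04  1.8667e+00] [-0.3  1.1  1.1] [ 0.   -0.01 -0.03] 17.65
```

View pics/scenek.png

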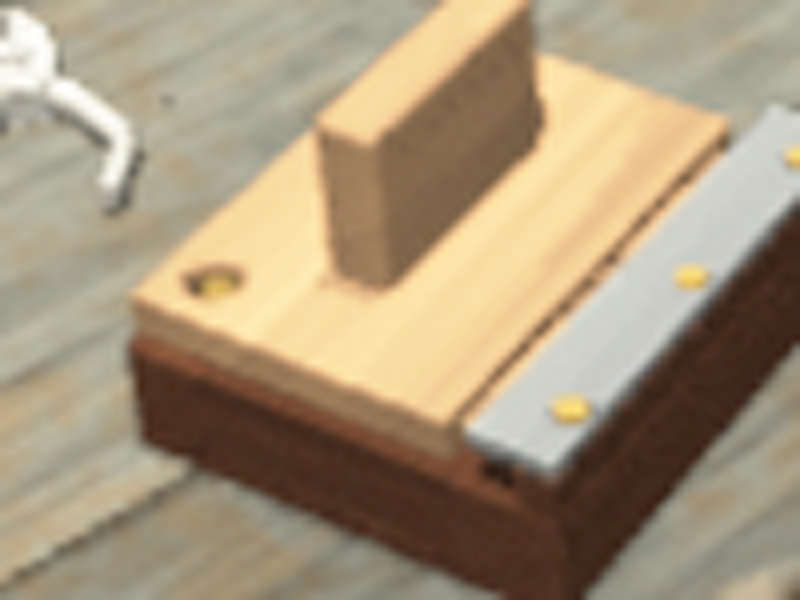

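View pics/topk.png

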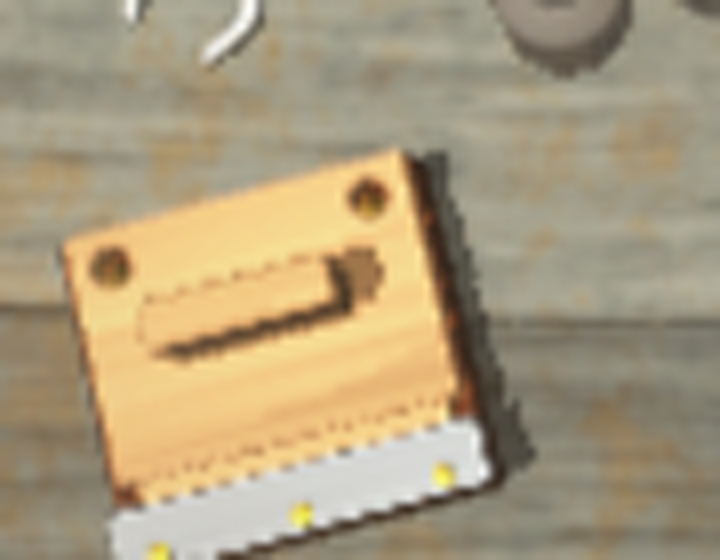

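View pics/full_k.png

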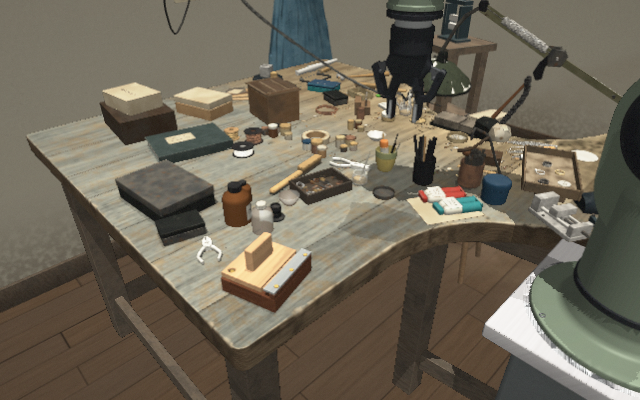

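move_arm --motion '[[[0, 0, 0], [0, 0, 0]], [[0, 0, 0], [0, 0, 0]], [[0, 0, 0], [0, 0, 0]]]'

```text
clock: 18.08
position: [0.4456, 0.0053, 0.2324]
tool_rot: [3.142, -0.001, 1.869]
force: [0.2, 0.4, 0.0]
grip_width: 0.0399
```

```bash
python3 -c "
from workcell import *
print(job_done())"
```

```text
the job is handed in; nothing more can be done
None
```

The case is closed: the cover lies flat, the tongue is under the steel strip, and both pins are up in their holes. I gripped the cover by its rib and tilted it about 0.27 rad with the pin end up. I slid the tongue in until it lightly touched the back of the groove, at about 6 N. I then backed off about 2 mm, lowered the cover flat, released it and drew the arm clear. I handed the job in at about 18 s.

**Last checks:**
- The final pictures from both cameras show the cover flat and the tongue under the strip. The top view shows brass in both holes.
- The neighbouring things look where they were in the scene picture; I did not measure them.
- Cover underside height came out at 28.0 mm by the robot's reading, which matches the rim.
- The wrist force read about 32 N when I pressed the cover down on the rim, and near zero after release.

**One disagreement:** my first camera fit of the case, made from both cameras, was about 3.5 mm off along x. The groove contact and a second fit from the scene camera agreed with each other, and I placed the cover by the contact.

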